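# Hang the grass sample board beside the loupe on the workshop hook

## Task

Take the grass-green sample board by its tab out of the rack, hang it by its window on the hook rod in front of the loupe that already hangs there, and use it to slide the loupe gently back along the rod until you feel the loupe bear on the rubber buffer, and hold that push steady at about 8 N for a moment (the lens is glass: keep every push on it below 12 N). Let go so that board and loupe both hang freely and upright, close against each other. Do not knock the loupe off and leave everything else on the bench where it is.

Things in the scene. Friction and masses are not known exactly. Their poses are not given: they have to be found in the camera images.
- grass_board: Grass-green plywood sample board, 10 mm thick along its x, y along its width, z up, about 150 g; front and back alike. Origin: centre of its underside (8 mm above the table in the rack). Plaque 80 mm wide, z 0 to 95 mm; above it a frame 50 mm wide with a window for the rod; above that a grip tab 30 mm wide (y), 10 mm thick, top at z 196 mm.
- grass_board_seat (a point): Where the rod's axis runs when the board hangs: z 125.3 mm above the board's underside. The window goes through along x, 30 mm wide, z 95 to 131 mm; its roof is a 45-degree gable (straight sides end at z 116, apex 131 mm) that centres itself on the rod.
- grass_board_tab (a point): Point to grip on the tab, z 170 mm above the underside, 26 mm below the tab's top. Take it across its 30 mm width (fingers closing along the board's y), so that no finger comes between board and loupe, and grip hard (60 N or more): pushed by its frame below, the board slowly pivots in the fingers and the push fades.
- hook: Steel hook stand, fixed: base plate 130 mm square, post 18 mm thick, rod 8 mm thick, level, pointing to the stand's -x. Origin under the stand, 20 mm before the plate's centre. On the rod behind the loupe sits a brass collar with a black rubber buffer disc 42 mm wide in front, clamped anywhere in a 55 mm range and not measured. The buffer yields 1 mm per 3 N, up to 8 mm, then is hard.
- rod (a point): Point on the rod's axis near the post, 210 mm above the table; x along the rod from its free end towards the post, z up. The post stands at x +30 mm; the straight rod ends at x -170 mm, then bends up at 45 degrees. The buffer's front face lies somewhere between x -11 and -66 mm.
- rod_tip (a point): Centre of the rounded tip (radius 4 mm) of the rod's upturned end: x = -180 mm, z = +10 mm in the rod's frame. At the tip the hook fills the height from 4 mm below to 14 mm above the rod's axis.
- loupe: Black magnifier with glass lens, about 110 g, hanging on the rod by its eye, sliding with 1 to 2 N of friction. Origin where the rod's axis runs through the eye; z up. Eye frame 12 mm thick (x +/-6 mm), 42 mm wide, top 15 mm above the origin; lens ring 76 mm wide, 9 mm thick, centre 104 mm below. Starts 3 to 45 mm clear of the buffer.
- rack: Wooden rack, fixed, 170 x 100 mm, 37 mm high; slots 13 mm wide at x -50, 0 and +50 mm, floor 8 mm above the table. The boards stand in them in any order, their x along the rack's x. Origin: centre of its underside.
- sand_board: Sand-coloured board, same shape as the grass board; leave it in the rack.
- water_board: Blue water board, same shape as the grass board; leave it in the rack.
- glue_jar: Glass jar, 68 mm across, 85 mm high, green lid; origin at underside centre; bystander.
- paint_jar: Blue paint jar, 56 mm across, 60 mm high, yellow lid; origin at underside centre; bystander.
- spray_can: Spray can, 64 mm across, 190 mm high, red and green; origin at underside centre; bystander.
- tape_roll: Cream masking-tape roll, 100 mm across, 25 mm high, lying flat; origin at underside centre; bystander.
- yurt: Small white model yurt, 92 mm across, 47 mm high; origin at underside centre; bystander.

How it is judged:
On the way, in this order (a step that is already met when the one before it is completed fails the run):
1. the grass board's window is threaded on the rod, behind the upturned tip and in front of the loupe (x of grass_board_seat in the frame of rod between -0.167 and -0.01 m and y of grass_board_seat in the frame of rod between -0.012 and 0.012 m and z of grass_board_seat in the frame of rod between -0.006 and 0.026 m and x of grass_board_seat in the frame of loupe below -0.005 m and angle between the x axis of grass_board and the x axis of rod, either way round below 0.35 rad), for 0.1 s.
2. with the board on the rod, the loupe is pressed by it on the buffer with at least 4 N for 0.15 s (x of grass_board_seat in the frame of rod between -0.167 and -0.01 m and y of grass_board_seat in the frame of rod between -0.012 and 0.012 m and z of grass_board_seat in the frame of rod between -0.006 and 0.026 m and contact force between grass_board and loupe above 4 N), for 0.15 s.
At the end, for the whole second after the job is handed in: Grass board hangs seated on the rod by its window (4 mm in height, 5 mm sideways), upright within 0.12 rad, in front of the loupe, at most 5 mm clear of it; the loupe still hangs seated and upright on the rod likewise, in the collar's region (rod x -80 to 0 mm); both at rest (x of grass_board_seat in the frame of rod between -0.165 and -0.01 m and y of grass_board_seat in the frame of rod between -0.005 and 0.005 m and z of grass_board_seat in the frame of rod between -0.004 and 0.004 m and x of loupe in the frame of rod between -0.08 and 0 m and y of loupe in the frame of rod between -0.005 and 0.005 m and z of loupe in the frame of rod between -0.004 and 0.004 m and x of grass_board_seat in the frame of loupe between -0.016 and -0.005 m and angle between each of grass_board, loupe's own z axis and vertical below 0.12 rad and linear speed of each of grass_board, loupe below 0.02 m/s); the robot touches nothing.
It fails at once if the board presses on the loupe with more than 15 N (contact force between grass_board and loupe above 15 N).
It fails at once if the fingers press on the loupe with more than 15 N (contact force between the fingers and loupe above 15 N).
It fails at once if the loupe comes off the rod (z of loupe in the frame of rod below -0.03 m or x of loupe in the frame of rod below -0.19 m).
It fails at once if a bystander is shifted by more than 20 mm (distance of any of sand_board, water_board, glue_jar, paint_jar, spray_can, tape_roll, yurt from where it was at the start of the episode above 0.02 m).
It also fails if it takes over 61 s, if anything falls off the work surface, if the arm or the gripper's body presses on something with over 40 N, if the wrist force passes 120 N, or if a joint passes its speed limit or range.

## Robot

A 6-joint arm with a two-finger parallel gripper is mounted at the origin on the work surface. World frame = base frame: x ahead of the robot, y to its left, z up, the work surface at z = 0. Lengths are in m, angles in rad, forces in N, time in s.
With the tool pointing down it reaches from about 0.325 to 0.775 m from the base axis. Payload 5.5 kg.
Tool frame: the origin (TCP) lies at the very end of the fingers, on their centre line; the grasp point (between the pads) lies manip.grip_depth behind it (manip.grip_depth is the distance from the TCP to the grasp point, in m); z points along the fingers, y is the line along which they close (so a half turn about z gives the same grasp; the last joint's range is limited). The gripper opens to 85 mm and grips with 20 to 120 N. Pads are 22 mm wide; open, the fingers measure 114 mm over their backs; the gripper's body (76 mm by 85 mm) begins 54 mm behind the grasp point. The pads swing forward as they close: fully open they stand 13 mm farther back than shut.
Start: joints at [1.265, 0.091, 1.231, -0, 1.82, -0.057], TCP at [0.148, 0.582, 0.202] pointing down, gripper open.
Joint ranges: [-2.87, 2.87], [-0.86, 2.18], [0.17, 2.46], [-1.51, 4.65], [0.06, 2.69], [-2.65, 2.65]. Speed limits (rad/s): [2.57, 2.57, 3.01, 3.14, 3.14, 3.14].

## Interface

Orientations are given as a unit quaternion [x, y, z, w].
In Python, from rig import telemetry, optics, order, manip gives the robot as it stands.
- The arm moves only by the tool apply_moves, never from a script. Its argument "targets" is a list of rows, each a list of 5 numbers: the opening, from -1 (shut) to 1 (fully open), so that 0 is half open, then the shift along the tool's x, y, z in m, then the turn about the tool's z in degrees. In form: [[grip, dx, dy, dz, twist], ...]. A call has 1 to 20 rows; each row is the pose to reach, as a shift and turn from the pose commanded when the call began, along the tool's axes at that moment; what a row does not reach only later rows make up. A row lasts 1/8 s, in which the tool goes at most 62.5 mm and 10.7 degrees, less where a joint would pass 70% of its speed; a pose out of reach is approached as far as the arm can. A call with a gripper value outside its range is refused whole. The fingers move at their own pace and stop on an object; "newtons" is the grip in N (left out, the last holds). Time passes only in rows, so rows that repeat a pose let the fingers close. It gives the time, the measured TCP pose, the force, the opening and the grip force at its end, in the units of the state.
- telemetry.read_state(): the state, without advancing time (a new reading comes with each control period).
- optics.capture(name): name is "scene" or "top" or "wrist"; returns a dict with "pixels" (480x640x3 uint8, red, green, blue), "z_map" (480x640 float32, m along the optical axis (not along the pixel's ray), 0 where there is no reading), "fx", "fy", "cx", "cy" (pixels), "position" and "rotation" of the camera in the world; the wrist camera has in their place "mount" (4x4, takes a point from camera to tool coordinates, whose origin is the TCP and whose axes are the flange's). Camera axes: x right, y down, z forward; pixel columns grow to the right and rows downward; lengths in m; the calibration is good to about 2 mm. The wrist camera is an equidistant fisheye: a pixel r from the principal point sees the ray r / f radians off the axis. A picture is of the moment at which its call begins: read the wrist's pose just before it.
- order.job_done(): hands the job in; it is judged then, once.
The state is a dict: "t": time; "q": joint angles; "joint_vel": joint speeds; "tau": joint torques, N m; "eef_pos": TCP position; "ee_rot": TCP orientation; "force": force on the tool from outside, world axes, zero at the start; "moment": the same for the moment, N m; "grip_width": finger opening in m; "gripper_force": force on a finger pad.
Only numpy, scipy, OpenCV 4.12 (cv2) and the standard library are available. Lean on these libraries where they do the work, as an engineer would, in place of code of your own. Each camera call takes 0.05 s, during which the arm holds its last target. There are 200 camera calls.

## Working session

There is one attempt and no reset: what is moved stays moved. The work goes in short steps, Python scripts to look and compute and a tool call to move; the robot and the scene stay as the last step left them, time stands still between calls to the robot, and variables do not carry over. Pictures are saved under pics/ and viewed, at most 10 in all, crops included, and the job is handed in when it is done.

Besides the shell and the picture viewer there is one more tool, called as name([rows], argument=value, ...), one row to a line, values as JSON. apply_moves: Moves the arm, as the interface text tells. Its arguments: {"type":"object","properties":{"targets":{"type":"array","items":{"type":"array","items":{"type":"number"}}},"newtons":{"type":"number"}},"required":["targets"]}

```bash
mkdir -p pics; cat > h.py <<'E'
import numpy as np,cv2
from rig import telemetry,optics,order,manip
from scipy.spatial.transform import Rotation as R
def cloud(c):
    z=c["z_map"];v,u=np.mgrid[:480,:640]
    p=np.stack([(u-c["cx"])/c["fx"]*z,(v-c["cy"])/c["fy"]*z,z],-1)
    return p@np.array(c["rotation"]).T+np.array(c["position"])
E
python3 - <<'E'
from h import *
s=telemetry.read_state();print(s);print(manip.grip_depth)
for n in("scene","top"):
    c=optics.capture(n);np.savez("%s.npz"%n,**c);cv2.imwrite("pics/%s0.png"%n,c["pixels"][:,:,::-1]);print(n,c["fx"],c["cx"],c["position"],np.array(c["rotation"]).round(3).tolist())
E
```

```text
{'t': 0.0, 'q': array([ 1.26531192e+00,  9.18810765e-02,  1.23187428e+00,  1.52283708e-07,
        1.81980257e+00, -5.67356719e-02]), 'joint_vel': array([ 2.47591055e-05, -1.21304852e-03,  1.47716749e-04,  1.01455855e-03,
       -9.66383847e-05,  3.73973850e-04]), 'tau': array([-8.03916682e-04, -4.58743072e+01, -4.18013871e+01,  9.34335890e-05,
        1.17281021e-02,  3.17616968e-05]), 'eef_pos': array([0.14763617, 0.5812065 , 0.20114418]), 'ee_rot': array([ 1.24053878e-01,  9.92274997e-01, -9.66548932e-04, -1.77066150e-04]), 'force': array([-0.26144997, -0.25456859,  0.24054342]), 'moment': array([ 0.09109036, -0.05109326,  0.01504457]), 'gripper_force': 0.0, 'grip_width': 0.08535539616423347}
0.0187
scene 555.2184066594983 310.90909913514184 [1.47194906 0.00600502 1.20828173] [0.678, 0.645, -0.249, -0.25]
top 504.57370871361564 325.297615885044 [ 4.12826925e-01 -7.48447857e-04  1.41663796e+00] [-0.7, 0.711, -0.031, 0.051]
```

```bash
sed -i 's/np.array(c\["rotation"\]).T/R.from_quat(c["rotation"]).as_matrix().T/' h.py; python3 -c "
import cv2,numpy as np
a=cv2.imread('pics/scene0.png');b=cv2.imread('pics/top0.png')
cv2.imwrite('pics/both.png',cv2.resize(np.hstack([a,b]),(800,300)))"
```

```text
(no output)
```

View pics/scene0.png

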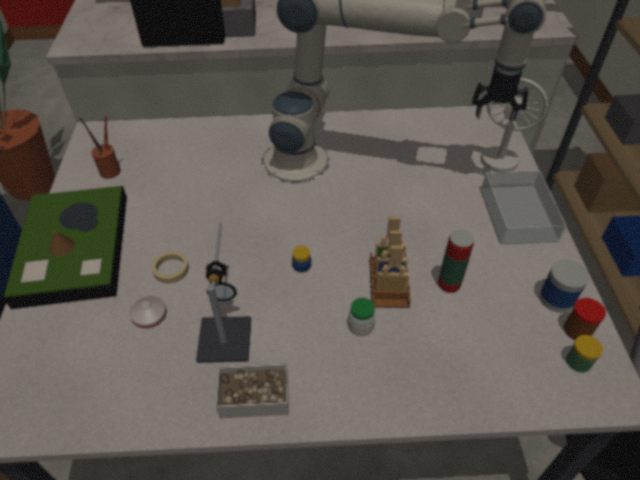

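View pics/top0.png

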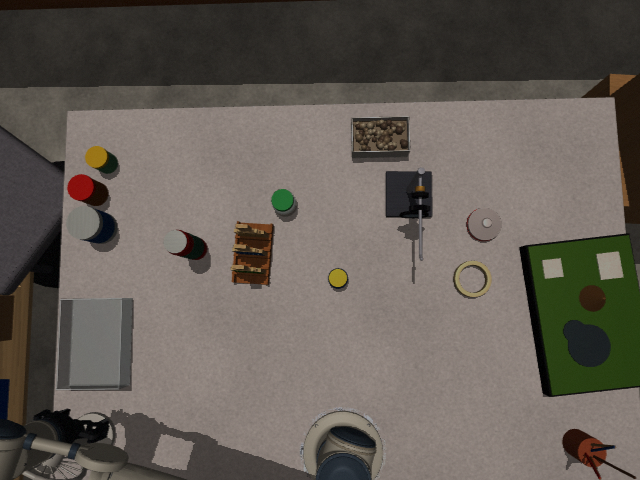

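```bash
cat > m.py <<'E'
from h import *
S={n:dict(np.load(n+".npz")) for n in("scene","top")}
P={n:cloud(S[n]) for n in S}
def show(lbl,m,p):
    q=p[m]; print(lbl,m.sum(),"med",np.median(q,0).round(3),"min",q.min(0).round(3),"max",q.max(0).round(3))
t=P["top"];px=S["top"]["pixels"]
# rod: high points in hook region
m=np.zeros((480,640),bool);m[165:290,380:440]=1
for lo,hi in((.2,.22),(.215,.225),(.222,.26)):
    show("hook z%g"%lo,m&(t[...,2]>lo)&(t[...,2]<hi),t)
mm=m&(t[...,2]>.2)&(t[...,2]<.235)
for r in range(165,270,5):
    k=np.where(mm[r])[0]
    if len(k): print(r,k.min(),k.max(),t[r,k].mean(0).round(4),px[r,k].mean(0).round())
m=np.zeros((480,640),bool);m[215:295,225:280]=1
show("rack",m&(t[...,2]>.025)&(t[...,2]<.042),t)
for r0,r1 in((220,242),(242,262),(262,285)):
    k=m.copy();k[:r0]=0;k[r1:]=0
    q=k&(t[...,2]>.185);show("tab",q,t)
    if q.sum()>3:print(cv2.minAreaRect((t[q][:,:2]*1000).astype(np.float32)))
    q=k&(t[...,2]>.06)&(t[...,2]<.13);show(" face",q,t);print(np.median(px[q],0))
a=cv2.resize(S["scene"]["pixels"][205:315,345:425,::-1],None,fx=5,fy=5)[:550]
b=cv2.resize(px[215:295,225:280,::-1],None,fx=6.8,fy=6.8)[:550]
b=cv2.copyMakeBorder(b,0,550-b.shape[0],0,0,0)
cv2.imwrite("pics/rack.png",np.hstack([a,b]))
E
python3 m.py
```

```text
hook z0.2 389 med [ 0.624 -0.195  0.213] min [ 0.5  -0.22  0.2 ] max [ 0.715 -0.171  0.22 ]
hook z0.215 176 med [ 0.651 -0.196  0.219] min [ 0.497 -0.216  0.215] max [ 0.715 -0.178  0.225]
hook z0.222 119 med [ 0.66  -0.197  0.229] min [ 0.499 -0.215  0.222] max [ 0.718 -0.182  0.237]
170 417 424 [ 0.7118 -0.1979  0.2309] [123. 118. 121.]
175 416 422 [ 0.7034 -0.1965  0.2153] [34. 33. 33.]
180 419 421 [ 0.6917 -0.1989  0.2126] [108. 105. 108.]
185 419 421 [ 0.6796 -0.1987  0.2113] [107. 102. 104.]
190 415 424 [ 0.6657 -0.1958  0.2189] [86. 59. 24.]
195 412 428 [ 0.6522 -0.1955  0.2255] [8. 8. 8.]
200 419 421 [ 0.6421 -0.1968  0.2148] [106. 104. 107.]
205 412 426 [ 0.6302 -0.1942  0.2134] [ 9.  9. 10.]
210 410 428 [ 0.6191 -0.1953  0.2071] [29. 27. 29.]
215 419 421 [ 0.6057 -0.1957  0.2136] [104. 101. 104.]
220 419 421 [ 0.5935 -0.1951  0.2145] [109. 105. 107.]
225 419 421 [ 0.5816 -0.1949  0.2132] [106. 103. 105.]
230 419 421 [ 0.5695 -0.1944  0.2134] [103. 100. 102.]
235 419 421 [ 0.5576 -0.1943  0.2118] [102.  99. 102.]
240 419 421 [ 0.5455 -0.1937  0.2127] [102.  99. 101.]
245 419
[... 428 characters left out ...]
 21.6084041595459), 55.53669738769531)
 face 147 med [0.585 0.226 0.101] min [0.581 0.197 0.06 ] max [0.596 0.278 0.13 ]
[65. 50. 30.]
tab 67 med [0.539 0.239 0.203] min [ 0.413 -0.001  0.186] max [0.545 0.255 1.417]
((483.2782897949219, 125.10008239746094), (287.8938293457031, 17.947555541992188), 64.32669830322266)
 face 122 med [0.536 0.224 0.102] min [0.531 0.202 0.06 ] max [0.548 0.282 0.129]
[69.  52.5 33.5]
tab 63 med [0.488 0.242 0.203] min [ 0.413 -0.001  0.191] max [0.496 0.26  1.417]
((456.84869384765625, 128.87493896484375), (273.4058532714844, 14.484920501708984), 74.2745361328125)
 face 100 med [0.486 0.225 0.102] min [0.481 0.205 0.064] max [0.498 0.285 0.13 ]
[75.  60.  40.5]
```

View pics/rack.png

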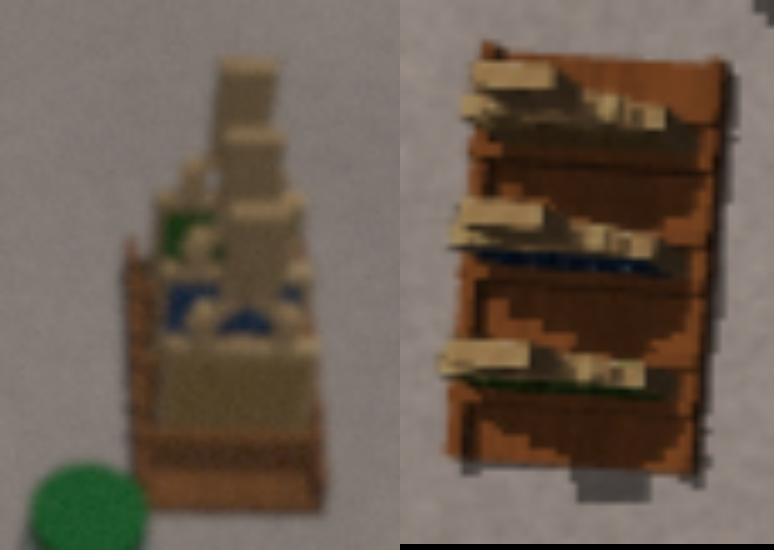

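```bash
cat > m2.py <<'E'
from h import *
c=dict(np.load("top.npz"));t=cloud(c);z=t[...,2]
reg=lambda r0,r1,a,b:np.add.outer(np.arange(480)*0,np.arange(640)*0).astype(bool)|((np.arange(480)[:,None]>=r0)&(np.arange(480)[:,None]<r1)&(np.arange(640)>=a)&(np.arange(640)<b))
for n,(a,b) in dict(far=(220,242),mid=(242,262),near=(262,285)).items():
    m=reg(a,b,225,280)&(z>.19)&(z<.215);q=t[m]
    print(n,m.sum(),q.mean(0).round(4),np.ptp(q,0).round(3),cv2.minAreaRect((q[:,:2]*1000).astype(np.float32)))
m=reg(218,290,228,278)&(z>.03)&(z<.042)
r=cv2.minAreaRect((t[m][:,:2]*1000).astype(np.float32));print("rack",r)
# rod by rays onto z=.210+.003
xs=[]
g=c["pixels"].astype(int).sum(2)
for r in list(range(178,187))+list(range(215,252)):
    k=np.where(reg(0,480,414,427)[r]&(z[r]>.203)&(z[r]<.222))[0]
    if len(k):xs.append(t[r,k].mean(0))
xs=np.array(xs);p=np.polyfit(xs[:,0],xs[:,1],1);print("rod y=",p,"yaw deg",np.degrees(np.arctan(p[0])),"z",np.median(xs[:,2]),"y at .5,.65",np.polyval(p,[.5,.65]))
for r in range(172,222):
    k=np.where(reg(0,480,395,440)[r]&(z[r]>.19)&(z[r]<.24))[0]
    if len(k):print(r,len(k),t[r,k].mean(0).round(3),z[r,k].max().round(3),c["pixels"][r,k].mean(0).round())
for n,px in(("spray",(245,185)),("glue",(201,283)),("paint",(278,338))):print(n,t[px].round(3))
E
python3 m2.py
```

```text
far 60 [0.5886 0.2362 0.2027] [0.011 0.029 0.018] ((588.4127197265625, 236.98846435546875), (28.636032104492188, 10.177759170532227), 87.3313217163086)
mid 59 [0.539  0.2411 0.2026] [0.01  0.029 0.017] ((539.375, 240.86752319335938), (29.421648025512695, 9.739761352539062), 87.42198944091797)
near 57 [0.4894 0.2444 0.2024] [0.012 0.03  0.018] ((489.5570373535156, 245.38839721679688), (30.098718643188477, 9.846579551696777), 84.53059387207031)
rack ((539.3361206054688, 241.53659057617188), (100.28107452392578, 168.83096313476562), 84.92649841308594)
rod y= [-0.0310027 -0.1770504] yaw deg -1.775755013718972 z 0.21290066650539397 y at .5,.65 [-0.19255175 -0.19720216]
172 9 [ 0.708 -0.197  0.227] 0.233 [100.  98. 100.]
173 8 [ 0.705 -0.196  0.229] 0.237 [82. 80. 82.]
174 9 [ 0.705 -0.196  0.221] 0.231 [35. 34. 35.]
175 8 [ 0.704 -0.196  0.212] 0.222 [34. 32. 33.]
176 6 [ 0.703 -0.196  0.207] 0.214 [42. 40. 42.]
177 6 [ 0.701 -0.197  0.205] 0.216 [49. 48. 50.]
178 4 [ 0.698 -0.199  0.208] 0.216 [94. 91. 94.]
179 3 [ 0.694 -0.199  0.214] 0.214 [106. 104. 108.]
180 3 [ 0.692 -0.199  0.213] 
[... 1487 characters left out ...]
11.]
210 16 [ 0.619 -0.195  0.206] 0.217 [25. 24. 25.]
211 7 [ 0.617 -0.205  0.202] 0.216 [47. 46. 47.]
212 3 [ 0.613 -0.196  0.213] 0.216 [105. 103. 105.]
213 3 [ 0.61  -0.196  0.215] 0.217 [106. 103. 106.]
214 3 [ 0.608 -0.196  0.213] 0.217 [103. 100. 104.]
215 3 [ 0.606 -0.196  0.214] 0.218 [104. 101. 104.]
216 3 [ 0.603 -0.196  0.214] 0.217 [102. 100. 102.]
217 3 [ 0.601 -0.196  0.212] 0.215 [102. 100. 103.]
218 3 [ 0.599 -0.196  0.212] 0.214 [104. 101. 103.]
219 3 [ 0.597 -0.196  0.21 ] 0.211 [108. 104. 107.]
220 3 [ 0.593 -0.195  0.214] 0.216 [109. 105. 107.]
221 3 [ 0.591 -0.195  0.213] 0.216 [108. 104. 106.]
spray [0.546 0.38  0.188]
glue [0.673 0.149 0.078]
paint [0.463 0.004 0.063]
```

apply_moves([
  [1, 0, 0, -0.03, 0],
  [1, -0.03, -0.02, -0.055, -2],
  [1, -0.075, -0.045, -0.06, -4],
  [1, -0.12, -0.07, -0.06, -6],
  [1, -0.165, -0.097, -0.06, -8],
  [1, -0.21, -0.123, -0.06, -9.2],
  [1, -0.255, -0.149, -0.06, -9.2],
  [1, -0.3, -0.175, -0.06, -9.2],
  [1, -0.345, -0.201, -0.06, -9.2],
  [1, -0.38, -0.222, -0.06, -9.2],
  [1, -0.402, -0.235, -0.06, -9.2],
  [1, -0.414, -0.242, -0.06, -9.2],
  [1, -0.414, -0.242, -0.06, -9.2],
  [1, -0.414, -0.242, -0.06, -9.2],
])

```text
t: 1.85
eef_pos: [0.4888, 0.2458, 0.2623]
ee_rot: [0.044, 0.999, 0.0, -0.0]
force: [-0.6, 0.5, 0.9]
grip_width: 0.0852
gripper_force: 0.0
```

```bash
cat >> h.py <<'E'
def to(x,y,z,yaw_y=None):
    s=telemetry.read_state();r=R.from_quat(s["ee_rot"]);M=r.as_matrix()
    a=np.degrees(np.arctan2(M[1,1],M[0,1]))
    print("t",s["t"],"pos",s["eef_pos"].round(4),"tooly deg",a.round(2),"tilt",M[:,2].round(4),"F",s["force"].round(2),"w",s["grip_width"])
    print("shift",(M.T@(np.array([x,y,z])-s["eef_pos"])).round(4),"turn",None if yaw_y is None else round(a-yaw_y,2),"M",M[:2,:2].round(4).tolist())
E
python3 - <<'E'
from h import *
to(.4894,.245,.1593,85)
c=optics.capture("wrist");cv2.imwrite("pics/w1.png",c["pixels"][:,:,::-1]);print(c["fx"],c["cx"],c["cy"],c["mount"])
E
```

```text
t 1.85 pos [0.4888 0.2458 0.2623] tooly deg 85.0 tilt [-3.e-04  3.e-04 -1.e+00] F [-0.56  0.47  0.89] w 0.0851610509837354
shift [-0.0007 -0.0008  0.103 ] turn 0.0 M [[-0.9962, 0.0871], [0.0871, 0.9962]]
371.64829954431775 321.85643067235503 235.41618943025244 [[-2.43307524e-04 -9.54532985e-01 -2.98105218e-01  7.63405109e-02]
 [ 9.99999968e-01 -2.11908240e-04 -1.37649760e-04 -2.30175419e-05]
 [ 6.82202842e-05 -2.98105242e-01  9.54533006e-01 -1.71760419e-01]
 [ 0.00000000e+00  0.00000000e+00  0.00000000e+00  1.00000000e+00]]
```

View pics/w1.png

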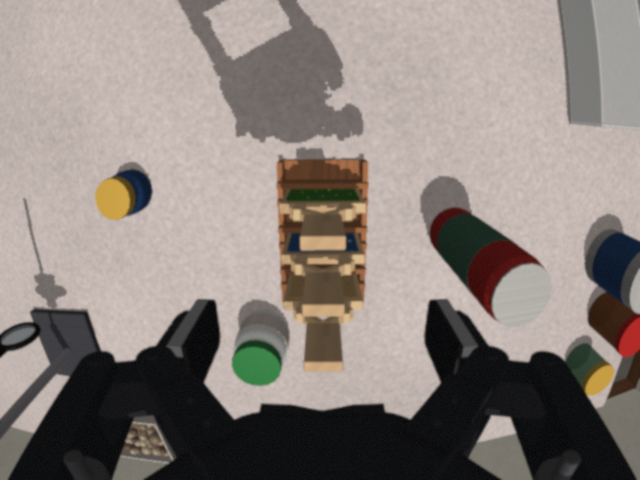

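apply_moves([
  [1, 0, 0, 0.035, 0],
  [1, 0, 0, 0.07, 0],
  [1, 0, -0.001, 0.095, 0],
  [1, 0, -0.001, 0.103, 0],
  [1, 0, -0.001, 0.103, 0],
  [-1, 0, -0.001, 0.103, 0],
  [-1, 0, -0.001, 0.103, 0],
  [-1, 0, -0.001, 0.103, 0],
  [-1, 0, -0.001, 0.103, 0],
  [-1, 0, -0.001, 0.103, 0],
  [-1, 0, -0.001, 0.103, 0],
], newtons=90)

```text
t: 3.28
eef_pos: [0.4898, 0.2444, 0.1604]
ee_rot: [0.044, 0.999, 0.001, 0.001]
force: [-0.1, 2.2, 5.2]
grip_width: 0.0274
gripper_force: 88.9
```

```bash
python3 - <<'E'
from h import *
to(.4894,.245,.30)
E
```

```text
t 3.275 pos [0.4898 0.2444 0.1604] tooly deg 84.95 tilt [ 0.0018  0.001  -1.    ] F [-0.12  2.16  5.22] w 0.02743546292261153
shift [ 0.0002  0.0008 -0.1396] turn None M [[-0.9961, 0.088], [0.088, 0.9961]]
```

apply_moves([
  [-1, 0, 0, -0.01, 0],
  [-1, 0, 0, -0.03, 0],
  [-1, 0, 0, -0.06, 0],
  [-1, 0, 0, -0.09, 0],
  [-1, 0, 0, -0.12, 0],
  [-1, 0, 0, -0.135, 0],
  [-1, 0, 0, -0.14, 0],
  [-1, 0, -0.015, -0.14, 0],
  [-1, 0, -0.05, -0.14, 0],
  [-1, 0, -0.09, -0.14, -1],
  [-1, 0, -0.13, -0.14, -1],
  [-1, 0, -0.17, -0.14, -2],
  [-1, 0, -0.21, -0.14, -2],
  [-1, 0, -0.25, -0.14, -3],
  [-1, 0, -0.29, -0.14, -3.2],
  [-1, -0.003, -0.33, -0.14, -3.2],
  [-1, -0.003, -0.37, -0.14, -3.2],
  [-1, -0.003, -0.405, -0.14, -3.2],
  [-1, -0.003, -0.43, -0.14, -3.2],
  [-1, -0.003, -0.437, -0.14, -3.2],
])

```text
t: 5.78
eef_pos: [0.4527, -0.193, 0.2977]
ee_rot: [0.018, 1.0, 0.0, -0.001]
force: [-0.7, 1.3, -1.4]
grip_width: 0.0274
gripper_force: 89.0
```

```bash
python3 - <<'E'
from h import *
to(.455,-.1912,.2551,88.2)
c=optics.capture("wrist");cv2.imwrite("pics/w2.png",c["pixels"][:,:,::-1])
c=optics.capture("scene");t=cloud(c);z=t[...,2]
cv2.imwrite("pics/s2.png",cv2.resize(c["pixels"][150:350,140:340,::-1],None,fx=3,fy=3))
m=(np.abs(t[...,0]-.46)<.04)&(np.abs(t[...,1]+.19)<.08)&(z>.12)&(z<.36)
for lo,hi in((.14,.24),(.15,.18),(.18,.21),(.21,.24)):
    q=t[m&(z>lo)&(z<hi)];print(lo,len(q),np.median(q,0).round(4),q.min(0).round(3),q.max(0).round(3))
E
```

```text
t 5.775 pos [ 0.4527 -0.193   0.2977] tooly deg 87.99 tilt [-0.0026  0.001  -1.    ] F [-0.66  1.25 -1.35] w 0.0273708637429803
shift [-0.0024  0.0018  0.0426] turn -0.21 M [[-0.9994, 0.0351], [0.0351, 0.9994]]
0.14 773 [ 0.456  -0.1906  0.1984] [ 0.444 -0.234  0.144] [ 0.499 -0.152  0.24 ]
0.15 212 [ 0.4556 -0.187   0.1654] [ 0.447 -0.233  0.15 ] [ 0.463 -0.152  0.18 ]
0.18 252 [ 0.4562 -0.1926  0.1951] [ 0.449 -0.233  0.18 ] [ 0.465 -0.153  0.21 ]
0.21 291 [ 0.4562 -0.1913  0.2256] [ 0.444 -0.234  0.21 ] [ 0.499 -0.153  0.24 ]
```

View pics/s2.png

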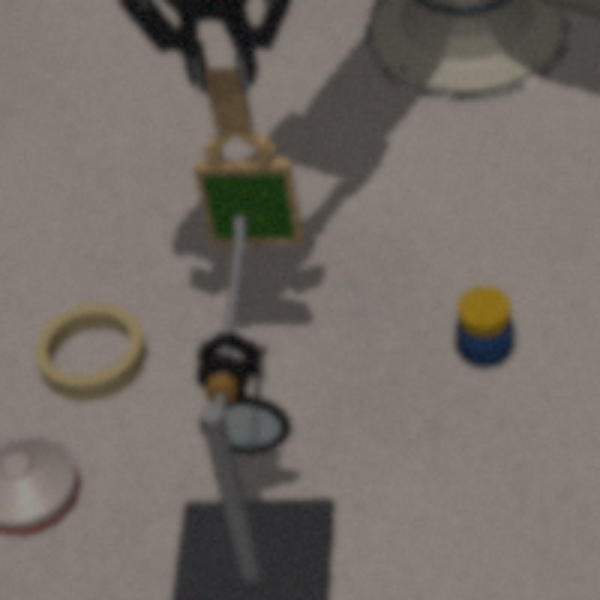

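apply_moves([
  [-1, 0, 0.001, 0.015, -0.2],
  [-1, 0, 0.002, 0.03, -0.2],
  [-1, 0, 0.002, 0.0425, -0.2],
  [-1, -0.01, 0.002, 0.0425, -0.2],
  [-1, -0.025, 0.002, 0.0425, -0.2],
  [-1, -0.035, 0.002, 0.0425, -0.2],
  [-1, -0.04, 0.002, 0.0425, -0.2],
  [-1, -0.045, 0.002, 0.0425, -0.2],
  [-1, -0.05, 0.002, 0.0425, -0.2],
  [-1, -0.055, 0.002, 0.0425, -0.2],
  [-1, -0.055, 0.002, 0.0425, -0.2],
])

```text
t: 7.25
eef_pos: [0.509, -0.1913, 0.2566]
ee_rot: [0.014, 1.0, 0.0, -0.0]
force: [-1.5, 0.1, -1.2]
grip_width: 0.0273
gripper_force: 89.0
```

```bash
python3 - <<'E'
from h import *
to(.56,-.1944,.2551,88.2)
c=optics.capture("scene");t=cloud(c);z=t[...,2]
cv2.imwrite("pics/s3.png",cv2.resize(c["pixels"][160:310,170:270,::-1],None,fx=4,fy=4))
E
```

```text
t 7.25 pos [ 0.509  -0.1913  0.2566] tooly deg 88.35 tilt [-2.e-04  1.e-04 -1.e+00] F [-1.55  0.13 -1.2 ] w 0.027265437420244565
shift [-0.0511 -0.0016  0.0015] turn 0.15 M [[-0.9996, 0.0288], [0.0288, 0.9996]]
```

View pics/s3.png

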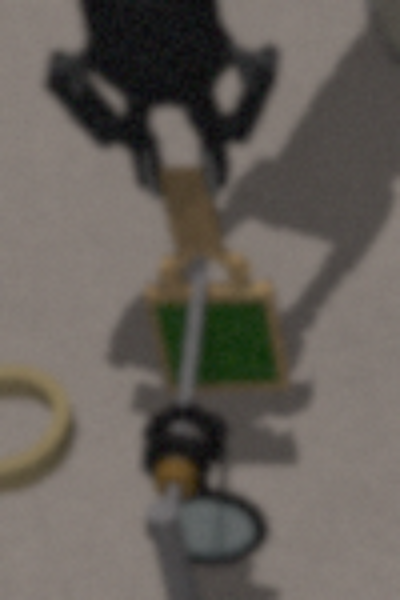

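apply_moves([
  [-1, -0.01, -0.001, 0, 0],
  [-1, -0.02, -0.001, 0, 0],
  [-1, -0.03, -0.001, 0, 0],
  [-1, -0.04, -0.001, 0.003, 0],
  [-1, -0.05, -0.002, 0.008, 0],
  [-1, -0.06, -0.002, 0.012, 0],
  [-1, -0.07, -0.002, 0.014, 0],
  [-1, -0.08, -0.002, 0.016, 0],
  [-1, -0.086, -0.002, 0.016, 0],
  [-1, -0.086, -0.002, 0.016, 0],
  [-1, -0.086, -0.002, 0.016, 0],
])

```text
t: 8.68
eef_pos: [0.5947, -0.1958, 0.2411]
ee_rot: [0.014, 1.0, -0.0, 0.0]
force: [-0.1, 0.2, -1.0]
grip_width: 0.0269
gripper_force: 89.0
```

```bash
python3 - <<'E'
from h import *
to(.61,-.196,.2391,88.2)
c=optics.capture("scene");t=cloud(c)
c2=optics.capture("top")
a=cv2.resize(c["pixels"][170:310,180:260,::-1],None,fx=4,fy=4);b=cv2.resize(c2["pixels"][165:265,370:450,::-1],None,fx=4,fy=4)
cv2.imwrite("pics/s4.png",np.hstack([a,cv2.copyMakeBorder(b,0,160,0,0,0)]))
E
```

```text
t 8.675 pos [ 0.5947 -0.1958  0.2411] tooly deg 88.34 tilt [ 2.e-04 -2.e-04 -1.e+00] F [-0.12  0.19 -0.99] w 0.026871133335663322
shift [-0.0153  0.0003  0.002 ] turn 0.14 M [[-0.9996, 0.0289], [0.0289, 0.9996]]
```

View pics/s4.png

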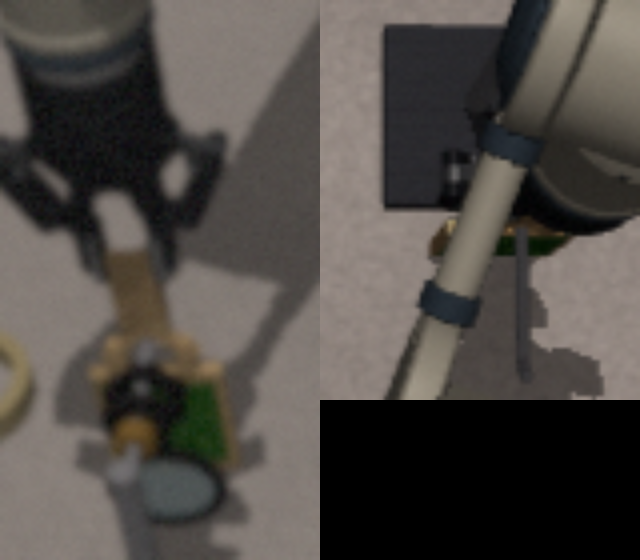

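apply_moves([
  [-1, -0.003, 0, 0.001, 0],
  [-1, -0.007, 0, 0.002, 0],
  [-1, -0.011, 0, 0.002, 0],
  [-1, -0.014, 0, 0.002, 0],
  [-1, -0.017, 0, 0.002, 0],
  [-1, -0.019, 0, 0.002, 0],
  [-1, -0.021, 0, 0.002, 0],
  [-1, -0.023, 0, 0.002, 0],
  [-1, -0.025, 0, 0.002, 0],
  [-1, -0.027, 0, 0.002, 0],
  [-1, -0.029, 0, 0.002, 0],
])

```text
t: 10.15
eef_pos: [0.6238, -0.1966, 0.2388]
ee_rot: [0.014, 1.0, -0.0, -0.0]
force: [-0.9, 0.4, -0.8]
grip_width: 0.0275
gripper_force: 89.1
```

apply_moves([
  [-1, -0.001, 0, 0, 0],
  [-1, -0.002, 0, 0, 0],
  [-1, -0.003, 0, 0, 0],
  [-1, -0.004, 0, 0, 0],
  [-1, -0.005, 0, 0, 0],
  [-1, -0.006, 0, 0, 0],
  [-1, -0.006, 0, 0, 0],
])

```text
t: 11.02
eef_pos: [0.6298, -0.1968, 0.2387]
ee_rot: [0.014, 1.0, -0.0, 0.0]
force: [-0.5, 0.4, -1.1]
grip_width: 0.0271
gripper_force: 89.1
```

apply_moves([
  [-1, -0.001, 0, 0, 0],
  [-1, -0.002, 0, 0, 0],
  [-1, -0.002, 0, 0, 0],
])

```text
t: 11.4
eef_pos: [0.6318, -0.1969, 0.2387]
ee_rot: [0.014, 1.0, -0.0, -0.0]
force: [-1.2, 0.0, -0.9]
grip_width: 0.0274
gripper_force: 89.1
```

apply_moves([
  [-1, -0.0005, 0, 0, 0],
  [-1, -0.001, 0, 0, 0],
  [-1, -0.0015, 0, 0, 0],
  [-1, -0.002, 0, 0, 0],
  [-1, -0.002, 0, 0, 0],
])

```text
t: 12.02
eef_pos: [0.6338, -0.1969, 0.2387]
ee_rot: [0.014, 1.0, -0.0, -0.0]
force: [-1.0, 0.2, -1.9]
grip_width: 0.0272
gripper_force: 89.1
```

apply_moves([
  [-1, -0.0005, 0, 0, 0],
  [-1, -0.001, 0, 0, 0],
  [-1, -0.0015, 0, 0, 0],
  [-1, -0.0015, 0, 0, 0],
])

```text
t: 12.52
eef_pos: [0.6351, -0.1969, 0.2388]
ee_rot: [0.014, 1.0, 0.0, -0.0]
force: [-2.0, 0.2, -0.6]
grip_width: 0.0273
gripper_force: 89.1
```

apply_moves([
  [-1, -0.0005, 0, 0, 0],
  [-1, -0.001, 0, 0, 0],
  [-1, -0.001, 0, 0, 0],
])

```text
t: 12.9
eef_pos: [0.6361, -0.197, 0.2388]
ee_rot: [0.014, 1.0, 0.0, -0.0]
force: [-2.7, 0.5, -0.5]
grip_width: 0.0269
gripper_force: 89.2
```

```bash
python3 -c "
from h import *
to(.636,-.197,.2387,88.2)"
```

```text
t 12.9 pos [ 0.6361 -0.197   0.2388] tooly deg 88.34 tilt [-5.e-04  1.e-04 -1.e+00] F [-2.67  0.52 -0.54] w 0.026911370444037224
shift [ 0.0001 -0.      0.0001] turn 0.14 M [[-0.9996, 0.029], [0.029, 0.9996]]
```

apply_moves([
  [-1, -0.0005, 0, 0, 0],
  [-1, -0.001, 0, 0, 0],
  [-1, -0.0015, 0, 0, 0],
  [-1, -0.0015, 0, 0, 0],
])

```text
t: 13.4
eef_pos: [0.6375, -0.197, 0.2388]
ee_rot: [0.014, 1.0, 0.0, -0.0]
force: [-4.9, 0.6, 0.8]
grip_width: 0.0271
gripper_force: 89.2
```

apply_moves([
  [-1, -0.0005, 0, 0, 0],
  [-1, -0.001, 0, 0, 0],
  [-1, -0.0015, 0, 0, 0],
  [-1, -0.0015, 0, 0, 0],
])

```text
t: 13.9
eef_pos: [0.6387, -0.197, 0.2388]
ee_rot: [0.015, 1.0, 0.0, -0.001]
force: [-6.6, 0.1, 0.8]
grip_width: 0.027
gripper_force: 89.3
```

apply_moves([
  [-1, -0.0005, 0, 0, 0],
  [-1, -0.001, 0, 0, 0],
  [-1, -0.001, 0, 0, 0],
  [-1, -0.001, 0, 0, 0],
])

```text
t: 14.4
eef_pos: [0.6394, -0.1971, 0.2389]
ee_rot: [0.015, 1.0, 0.0, -0.001]
force: [-8.0, 1.7, 0.6]
grip_width: 0.0269
gripper_force: 89.3
```

apply_moves([
  [-1, 0, 0, 0, 0],
  [-1, 0, 0, 0, 0],
  [-1, 0, 0, 0, 0],
  [-1, 0, 0, 0, 0],
])

```text
t: 14.9
eef_pos: [0.6394, -0.1971, 0.2389]
ee_rot: [0.015, 1.0, 0.0, -0.001]
force: [-7.0, 2.1, 0.9]
grip_width: 0.0275
gripper_force: 89.3
```

apply_moves([
  [-1, -0.0004, 0, 0, 0],
  [-1, -0.0004, 0, 0, 0],
  [-1, -0.0004, 0, 0, 0],
  [-1, -0.0004, 0, 0, 0],
])

```text
t: 15.4
eef_pos: [0.6397, -0.1971, 0.2389]
ee_rot: [0.015, 1.0, 0.0, -0.001]
force: [-7.4, 0.9, 0.8]
grip_width: 0.0272
gripper_force: 89.3
```

apply_moves([
  [-1, 0.0005, 0, 0, 0],
  [-1, 0.001, 0, 0, 0],
  [-1, 0.0015, 0, 0, 0],
  [-1, 0.002, 0, 0, 0],
  [-1, 0.0025, 0, 0.0005, 0],
  [-1, 0.003, 0, 0.001, 0],
  [-1, 0.003, 0, 0.0015, 0],
  [-1, 0.003, 0, 0.0015, 0],
])

```text
t: 16.4
eef_pos: [0.6377, -0.1972, 0.2375]
ee_rot: [0.015, 1.0, -0.0, 0.0]
force: [-5.1, -0.8, 1.7]
grip_width: 0.0271
gripper_force: 89.4
```

```bash
python3 -c "
from h import *
to(.636,-.197,.2387,88.2)
c=optics.capture('scene')
cv2.imwrite('pics/s5.png',cv2.resize(c['pixels'][170:310,170:270,::-1],None,fx=4,fy=4))"
```

```text
t 16.4 pos [ 0.6377 -0.1972  0.2375] tooly deg 88.34 tilt [ 3.e-04 -3.e-04 -1.e+00] F [-5.15 -0.76  1.74] w 0.027053019729225358
shift [ 0.0017  0.0001 -0.0012] turn 0.14 M [[-0.9996, 0.029], [0.029, 0.9996]]
```

View pics/s5.png

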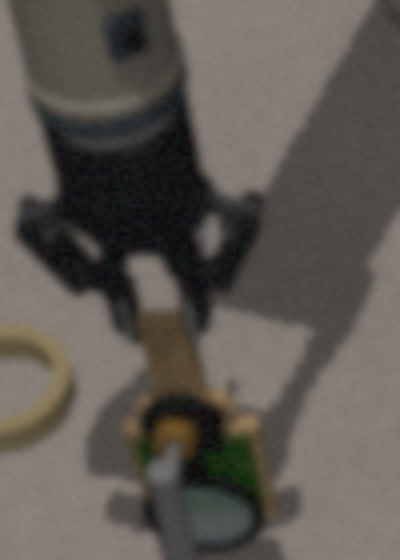

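apply_moves([
  [-1, 0.0005, 0, 0, 0],
  [-1, 0.001, 0, 0, 0],
  [-1, 0.0015, 0, 0, 0],
  [-1, 0.002, 0, 0, 0],
  [-1, 0.002, 0, 0, 0],
  [-1, 0.002, 0, 0, 0],
])

```text
t: 17.2
eef_pos: [0.6358, -0.1971, 0.2374]
ee_rot: [0.014, 1.0, -0.0, 0.0]
force: [-2.2, -0.9, 2.4]
grip_width: 0.0275
gripper_force: 89.4
```

apply_moves([
  [-1, 0.0005, 0, 0, 0],
  [-1, 0.001, 0, 0, 0],
  [-1, 0.0015, 0, 0, 0],
  [-1, 0.0015, 0, 0, 0],
])

```text
t: 17.7
eef_pos: [0.6343, -0.197, 0.2373]
ee_rot: [0.014, 1.0, -0.0, 0.0]
force: [0.1, -2.1, 1.2]
grip_width: 0.0267
gripper_force: 89.4
```

apply_moves([
  [-0.3, 0, 0, 0, 0],
  [-0.2, 0, 0, 0, 0],
  [-0.1, 0, 0, 0, 0],
  [0, 0, 0, 0, 0],
  [0.2, 0, 0, 0, 0],
  [0.4, 0, 0, 0, 0],
  [0.4, 0, 0, 0, 0],
  [0.4, 0, 0, -0.01, 0],
  [0.4, 0, 0, -0.03, 0],
  [0.4, 0, 0, -0.06, 0],
  [0.4, 0, 0, -0.09, 0],
  [0.4, 0, 0, -0.11, 0],
  [0.4, 0, 0, -0.12, 0],
  [0.4, 0, 0, -0.12, 0],
], newtons=20)

```text
t: 19.45
eef_pos: [0.6343, -0.197, 0.3591]
ee_rot: [0.014, 1.0, -0.0, 0.001]
force: [0.3, 0.3, 0.9]
grip_width: 0.0595
gripper_force: 0.0
```

```bash
python3 -c "
from h import *
to(.636,-.197,.36,88.2)
c=optics.capture('scene');t=cloud(c);z=t[...,2]
a=cv2.resize(c['pixels'][170:310,180:270,::-1],None,fx=4,fy=4)
w=optics.capture('wrist')['pixels'][150:430,180:480,::-1]
b=cv2.copyMakeBorder(cv2.resize(w,(400,373)),0,187,0,0,0)
cv2.imwrite('pics/s6.png',np.hstack([a,b]))
px=c['pixels'].astype(int)
g=(px[...,1]>px[...,0]+25)&(px[...,1]>px[...,2]+25)&(np.abs(t[...,0]-.63)<.05)&(np.abs(t[...,1]+.2)<.06)
A=t[g];print(len(A),np.median(A,0)); k=np.linalg.lstsq(np.c_[A[:,1:],np.ones(len(A))],A[:,0],rcond=None)[0];print('plane x=ay+bz+c',k)
m=(np.abs(t[...,0]-.63)<.03)&(np.abs(t[...,1]+.197)<.03)&(z>.262)&(z<.3);print('tab',m.sum(),np.median(t[m],0),t[m].min(0),t[m].max(0))
"
```

```text
t 19.45 pos [ 0.6343 -0.197   0.3591] tooly deg 88.35 tilt [ 0.0028 -0.001  -1.    ] F [0.34 0.3  0.9 ] w 0.059529784225357894
shift [-0.0017  0.     -0.0009] turn 0.15 M [[-0.9996, 0.0289], [0.0289, 0.9996]]
17 [ 0.63707547 -0.17410957  0.15145992]
plane x=ay+bz+c [-0.01341752 -0.0529076   0.64252389]
tab 122 [ 0.6357405  -0.19806099  0.27731616] [ 0.62706678 -0.21366724  0.26237364] [ 0.64069838 -0.18312219  0.28503708]
```

View pics/s6.png

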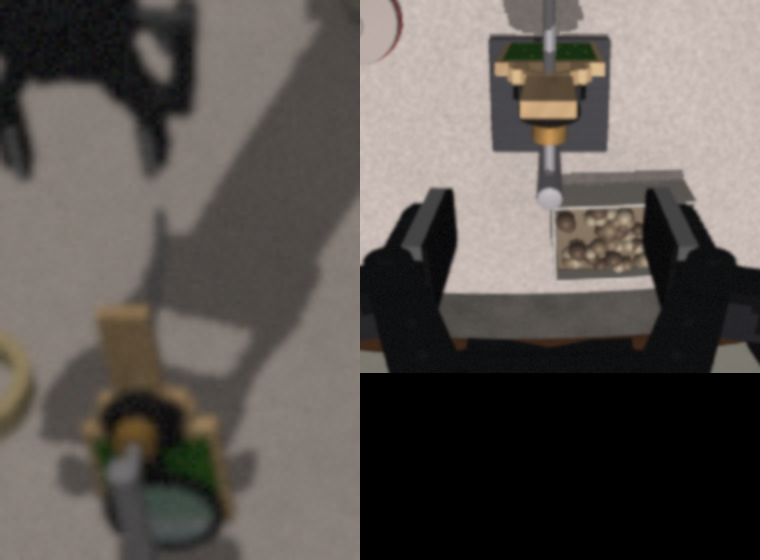

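```bash
python3 -c "
from h import *
for n in range(2):
    c=optics.capture('scene');t=cloud(c);z=t[...,2];px=c['pixels'].astype(int)
    roi=(np.abs(t[...,0]-.64)<.04)&(np.abs(t[...,1]+.197)<.05)
    dark=px.max(2)<32
    for lo,hi in((.06,.15),(.19,.235)):
        q=t[roi&dark&(z>lo)&(z<hi)];print('dark',lo,len(q),np.percentile(q[:,0],[5,25,50,75,95]).round(4),np.median(q[:,1]).round(4),q[:,2].min(),q[:,2].max())
    for lo,hi in((.09,.178),(.25,.275)):
        q=t[roi&(~dark)&(z>lo)&(z<hi)&(px[...,0]-px[...,2]>15)];print('board',lo,len(q),np.percentile(q[:,0],[5,25,50,75,95]).round(4),np.median(q[:,1]).round(4))
    q=t[roi&(px[...,2]>=px[...,0])&(px.max(2)>60)&(z>.08)&(z<.13)];print('glass',len(q),np.median(q,0).round(4),np.polyfit(q[:,2],q[:,0],1))
"
```

```text
dark 0.06 49 [0.6404 0.6439 0.646  0.6472 0.6483] -0.1838 0.10787294684385973 0.1490974004539043
dark 0.19 93 [0.6479 0.6548 0.6577 0.659  0.6608] -0.1861 0.19093758983745235 0.23495703232600706
board 0.09 166 [0.6315 0.6344 0.6364 0.6378 0.6411] -0.1649
board 0.25 105 [0.6328 0.6353 0.6366 0.6377 0.6393] -0.1971
glass 163 [ 0.6447 -0.1907  0.1054] [0.01383233 0.64317307]
dark 0.06 48 [0.6388 0.6448 0.6457 0.6469 0.6481] -0.1843 0.10540648716142509 0.1481815291835209
dark 0.19 91 [0.6478 0.6556 0.6581 0.6593 0.6608] -0.1875 0.19255218821261955 0.2346150121471824
board 0.09 166 [0.6318 0.6348 0.6368 0.6386 0.6454] -0.1659
board 0.25 101 [0.6331 0.6347 0.6364 0.6376 0.6392] -0.1972
glass 161 [ 0.6442 -0.1905  0.1051] [0.00939369 0.64316056]
```

```bash
python3 -c "
from rig import order
print(order.job_done())"
```

```text
the job is handed in; nothing more can be done
None
```

The job is handed in: the grass board hangs on the rod close against the loupe, after pushing it onto the buffer and holding at 7–8 N for about 1 s. The last camera check showed both upright with almost no gap, but no verdict came back.

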